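Unclamp the weld coupons and pack them for inspection

ROBOT

A 6-joint arm with a two-finger parallel gripper is mounted at the origin on the work surface. World frame = base frame: x ahead of the robot, y to its left, z up, the work surface at z = 0. Lengths are in mm, angles in rad, forces in N, time in s.
With the tool pointing down it reaches from about 300 to 775 mm from the base axis. Payload 14.6 kg.
Tool frame: the origin (TCP) lies on the centre line of the jaws, within the pads' length; the fingertips stand 8 mm ahead of it and the grasp point (between the pads) lies 11 mm behind it; z points along the fingers, y is the direction in which the jaws open and shut (so a half turn about z gives the same grasp; the last joint's range is limited). The gripper opens to 94 mm and grips with 3 to 60 N. Pads are 16 mm wide; open, the fingers measure 119 mm over their backs; the gripper's body (75 mm by 177 mm) begins 78 mm behind the grasp point.
Start: joints at [-1.225, 0.3, 1.521, -0, 1.321, -0.067], TCP at [220.639, -503.793, 213.446] pointing down, gripper open.
Joint ranges: [-3.03, 3.03], [-0.79, 2.21], [0.23, 2.52], [-1.04, 4.18], [0, 3.07], [-2.55, 2.55]. Speed limits (rad/s): [2.22, 2.22, 2.57, 3.14, 3.14, 3.14].

INTERFACE

Orientations are given as [roll, pitch, yaw] about the fixed x, y, z axes, in that order (R = Rz(yaw) Ry(pitch) Rx(roll)).
In Python, from cell import read_state, cams, manip gives the robot as it stands.
- The arm moves only by the shell command python3 -m handwheel 'ROWS' [OPENING] [FORCE]. ROWS is JSON, a list of rows, each a list of 4 numbers: the shift along the tool's x, y, z in m, then the turn about the tool's z in degrees. In form: [[dx, dy, dz, turn], ...]. A call has 1 to 5 rows; each row is the pose to reach, as a shift and turn from the pose measured when the call began, along the tool's axes at that moment; what a row does not reach only later rows make up. A row lasts 1/8 s, in which the tool goes at most 62.5 mm and 10.7 degrees, less where a joint would pass 70% of its speed; a pose out of reach is approached as far as the arm can. A call with a gripper value outside its range is refused whole. OPENING is the closure, from 0 (fully open) to 1 (shut), set as the call begins (- or left out, the last holds). The fingers move at their own pace and stop on an object; FORCE is the grip in N (left out, the last holds). Time passes only in rows, so rows that repeat a pose let the fingers close. It gives the time, the measured TCP pose, the force and the opening at its end, in the units of the state.
- read_state(): the state, without advancing time (a new reading comes with each control period).
- cams.camera(name): name is "scene" or "side" or "wrist"; returns the picture (400x640x3 uint8, red, green, blue); there is no depth.
- cams.get_calibration(name): a dict with "vertical_fov" (degrees; the focal length in pixels is half the picture's height over the tangent of half this angle, whatever the lens; pixels are square), "cx", "cy" (the principal point, pixels), "dist_coeffs" ([k1, k2, p1, p2, k3] as OpenCV has them; the pictures are not rectified), "R" (3x3) and "t" (3): a world point X has camera coordinates R X + t. Camera axes: x right, y down, z forward; pixel columns grow to the right and rows downward; lengths in mm; the calibration is good to about 2 mm. A picture is of the moment at which its call begins: read the wrist's pose just before it. get_calibration takes no time and is no camera call; for the wrist camera it gives the pose at the moment of the call.
- manip.sign_off(): hands the job in, once; it reports no verdict.
The state is a dict: "clock": time; "joints": joint angles; "qd": joint speeds; "effort": joint torques, N m; "eef_pos": TCP position; "eef_rot": TCP orientation; "wrist_force": force on the tool from outside, world axes, zero at the start; "moment": the same for the moment, N m; "finger_gap": finger opening in mm.
Only numpy, scipy, OpenCV 4.12 (cv2) and the standard library are available. Lean on these libraries where they do the work, as an engineer would, in place of code of your own. Each camera call takes 0.05 s, during which the arm holds its last target. There are 200 camera calls.

TASK

The weld coupons in the green jig and those lying loose on the bench have to go to inspection: flip the orange direction lever on the ratchet fully over to its loosening side (counter-clockwise, seen from above), then work the red handle to and fro until the yellow clamp bar is fully back. Lay every coupon in the blue case and press its cover down until the catch holds it shut. Do not disturb the other things on the bench.

Things in the scene. Friction and masses are not known exactly. Their poses are not given: they have to be found in the camera images.
- jig: green welding jig, fixed: base plate 220 x 300 x 12 mm; origin on the bench; the vertical bolt axis is at its (30, -100) mm; coupons lie at its (-62, 75) and (22, 75) mm, long axis along its y. 10 mm high locating blocks stand 20 to 26 mm either side of each coupon's centre line at jig y 38 to 52 mm, and a 10 mm high fence past the free ends at y 134 to 140 mm
- bolt (a joint): angle of the brass clamp bolt under the ratchet, rad: 0 tight (start), grows as it loosens, counter-clockwise seen from above, to 1.75 at its stop; about 0.35 N m of friction, stays where left; driven only by the ratchet; it draws the clamp bar
- keeper (a joint): travel of the yellow clamp bar (140 mm long along the jig's x, top 40 mm above the bench), m: 15 mm per rad of the bolt. At 0 its lip covers 13 mm of the coupons' ends, 2 mm above them, so they cannot be lifted; from 0.018 they can be lifted straight up; 0.026 fully back (it moves along the jig's -y)
- ratchet (a joint): swing of the handle about the bolt axis, rad, stops at -0.45 and 0.75, counter-clockwise from above positive; at 0 it points along the jig's -x. With the lever on the loosening side, counter-clockwise swings turn the bolt and clockwise ones click back (teeth every 20 degrees: up to 0.4 rad is lost at a reversal); on the other side the reverse. Stays where left (0.12 N m); needs several strokes
- ratchet_grip (a point): middle of the red handle grip, 135 mm from the bolt axis and 72 mm above the bench; the grip is 85 mm long, 24 mm wide, 22 mm high, best pinched from above across its width
- ratchet_axis (a point): centre of the top of the steel ratchet head, on the bolt axis, 84 mm above the bench; the head is 72 mm wide
- selector (a joint): direction lever on the ratchet head, rad, relative to the handle, counter-clockwise from above positive: +0.35 (stop) = loosening side, -0.35 (stop) = tightening side (start); pivots about a vertical axis 46 mm from the bolt axis towards the handle grip; stays where left (0.12 N m, about 3 N at its tip)
- selector_tip (a point): on the orange direction lever, an upright fin 10 mm thick, 56 mm long, from 4 to 28 mm above the head's top. This point lies 46 mm from the lever's pivot and 6 mm from its free end, 102 mm above the bench, over the bolt axis when the lever is centred; it moves 16 mm to either side. Can be pushed sideways with shut fingers
- case: blue inspection case, fixed to the bench: open box 148 (x) x 188 (y) x 50 mm outside, walls and floor 4 mm; origin at the centre of its underside; the cover is hinged along its +x rim; coupons fit inside with their long axis along the case's x, side by side and in two layers
- lid (a joint): black cover of the case, rad: 0 shut, starts open at 1.45 to 1.65 (stop at 1.65); stiff hinge (0.25 N m), stays where left; from about 0.07 rad down it must be pressed with about 10 N at its front edge past a ball catch, which then holds it shut within 0.01 rad
- lid_edge (a point): middle of the cover's front (free) edge, on its upper face, 150 mm from the hinge line; the cover is a 5 mm plate 188 mm wide; a yellow tab 40 mm wide projects 14 mm beyond this edge
- lid_hinge (a point): middle of the hinge line, at the case's +x rim, 50 mm above the bench, level with the cover's underside
- coupon1: steel weld-test coupon, a flat bar 34 (x) x 110 (y) x 14 mm (z) with a copper-coloured weld bead across the middle; 0.35 kg nominal; origin at the centre of its underside, long axis along its own y; starts in the jig, lying flat on the 12 mm high base plate, its clamped end under the clamp bar; may be absent (None)
- coupon2: steel weld-test coupon, a flat bar 34 (x) x 110 (y) x 14 mm (z) with a copper-coloured weld bead across the middle; 0.35 kg nominal; origin at the centre of its underside, long axis along its own y; starts in the jig, lying flat on the 12 mm high base plate, its clamped end under the clamp bar; may be absent (None)
- coupon3: steel weld-test coupon, a flat bar 34 (x) x 110 (y) x 14 mm (z) with a copper-coloured weld bead across the middle; 0.35 kg nominal; origin at the centre of its underside, long axis along its own y; starts lying flat on the bench; may be absent (None)
- coupon4: steel weld-test coupon, a flat bar 34 (x) x 110 (y) x 14 mm (z) with a copper-coloured weld bead across the middle; 0.35 kg nominal; origin at the centre of its underside, long axis along its own y; starts lying flat on the bench; may be absent (None)
- spray_bottle: white spray bottle, 74 mm wide, 194 mm tall, upright; bystander, not to be moved; origin at the centre of its underside
- chipping_hammer: chipping hammer lying flat; bystander, not to be moved; origin at the centre of its underside
- wire_brush: wire brush, 160 mm, lying flat; bystander, not to be moved; origin at the centre of its underside
- offcut_tube: square steel tube offcut 90 x 40 x 40 mm; bystander, not to be moved; origin at the centre of its underside
- angle_iron: rusty angle iron 140 x 40 x 40 mm; bystander, not to be moved; origin at the centre of its underside
- paste_can: blue paste can, 70 mm wide, 70 mm tall; bystander, not to be moved; origin at the centre of its underside
- c_clamp: C-clamp lying flat, 150 x 85 mm; bystander, not to be moved; origin at the centre of its underside
Mind the look-alikes: they are no part of the job. Leave any purple look-alike of the coupon1 alone.

How it is judged:
By the outcome, as a careful person would: the job done as asked, in the order asked, and still so for the second after the job is handed in, with the robot touching nothing.
Of coupon1, coupon2 only 1 to 2 are there at a start; the rules pass over those that are not, and their reading is None.
Of coupon3, coupon4 only 1 to 2 are there at a start; the rules pass over those that are not, and their reading is None.
At some moment in a run one of coupon3, coupon4 may be knocked a few centimetres aside while the robot is not near it.
Once in a run the grip may slacken for a moment while it holds something.
It also fails if it takes over 210 s, if anything falls off the work surface, if the arm or the gripper's body presses on something with over 40 N, if the wrist force passes 120 N, or if a joint passes its speed limit or range.

## Working session

There is one attempt and no reset: what is moved stays moved. The work goes in short steps, Python scripts to look and compute and a shell command to move; the robot and the scene stay as the last step left them, time stands still between calls to the robot, and variables do not carry over. Pictures are saved under pics/ and viewed, about 12 in all and at most 16, crops included, and the job is handed in when it is done.

```bash
mkdir -p pics; ls
cat > h.py <<'E'
import numpy as np, cv2, json
from cell import read_state, cams, manip
def K(c,shape=(400,640)):
    f=shape[0]/2/np.tan(np.radians(c["vertical_fov"])/2)
    return np.array([[f,0,c["cx"]],[0,f,c["cy"]],[0,0,1.]])
def snap(name,fn,crop=None,scale=1):
    c=cams.get_calibration(name); im=cams.camera(name)
    np.save('pics/'+fn+'.npy',im); json.dump({k:np.asarray(v).tolist() for k,v in c.items()},open('pics/'+fn+'.json','w'))
    show(fn,fn,crop,scale)
def show(fn,out,crop=None,scale=1):
    im=np.load('pics/'+fn+'.npy')
    if crop: x0,y0,x1,y1=crop; im=im[y0:y1,x0:x1]
    if scale!=1: im=cv2.resize(im,None,fx=scale,fy=scale,interpolation=cv2.INTER_CUBIC)
    cv2.imwrite('pics/'+out+'.png',im[:,:,::-1])
def pix(fn,uv,z):
    c=json.load(open('pics/'+fn+'.json')); R=np.array(c['R']);t=np.array(c['t']).ravel()
    uv=np.array(uv,float).reshape(-1,1,2); n=cv2.undistortPoints(uv,K(c),np.array(c['dist_coeffs'])).reshape(-1,2)
    d=np.c_[n,np.ones(len(n))]@R; o=-R.T@t
    z=np.broadcast_to(np.asarray(z,float),(len(n),))
    return o+d*((z-o[2])/d[:,2])[:,None]
def proj(fn,X):
    c=json.load(open('pics/'+fn+'.json')); R=np.array(c['R'])
    return cv2.projectPoints(np.array(X,float).reshape(-1,1,3),cv2.Rodrigues(R)[0],np.array(c['t'],float).ravel(),K(c),np.array(c['dist_coeffs']))[0].reshape(-1,2)
def Rt():
    s=read_state(); from scipy.spatial.transform import Rotation as Ro
    return Ro.from_euler('xyz',s['eef_rot']).as_matrix(), np.array(s['eef_pos'])
def go(target,yaw=None):
    """shift in tool axes (m) to a world target mm, turn about tool z (deg) so tool y axis is along world heading yaw (deg, mod 180)"""
    R,p=Rt(); d=R.T@(np.array(target)-p)/1000
    turn=0
    if yaw is not None:
        h=np.degrees(np.arctan2(R[1,1],R[0,1])); turn=-((yaw-h+90)%180-90)
    s=read_state()
    print('shift',d.round(4),'turn %.1f'%turn,'heading y %.1f'%np.degrees(np.arctan2(R[1,1],R[0,1])),'j6 %.2f'%s['joints'][5],'clock',s['clock'])
E
python3 - <<'E'
from h import *
snap('scene','s1'); snap('side','d1')
im=np.vstack([np.load('pics/s1.npy')]); 
print(read_state())
for n in('scene','side','wrist'):
    c=cams.get_calibration(n); print(n,c['vertical_fov'],(-np.array(c['R']).T@np.array(c['t']).ravel()).round())
E
```

```text
pics
{'clock': 0.1, 'joints': array([-1.22459901e+00,  3.00424212e-01,  1.52151583e+00,  6.90318694e-06,
        1.32073965e+00, -6.66028620e-02]), 'qd': array([-0.00071922,  0.00024723, -0.00125794,  0.00056625,  0.00033404,
       -0.0005148 ]), 'effort': array([ 2.03560347e-03, -5.32640505e+01, -3.53279185e+01,  7.09517626e-02,
        2.35345087e-02, -7.83254950e-05]), 'eef_pos': array([ 220.56365327, -503.57835665,  212.93965893]), 'eef_rot': array([-3.14050847e+00, -7.90180839e-05,  4.12798429e-01]), 'wrist_force': array([-0.03896373,  0.513375  , -1.46118882]), 'moment': array([ 0.00265289, -0.01596275, -0.01046657]), 'finger_gap': 94.02663065757447}
scene 50.473766355397345 [1164. -629.  957.]
side 57.232025543330124 [  6. 712. 755.]
wrist 67.3295288400568 [ 286. -474.  383.]
```

Run:
```python
from h import *
show('s1','s1b',None,1.25)
```

```text
(no output)
```

View pics/s1b.png

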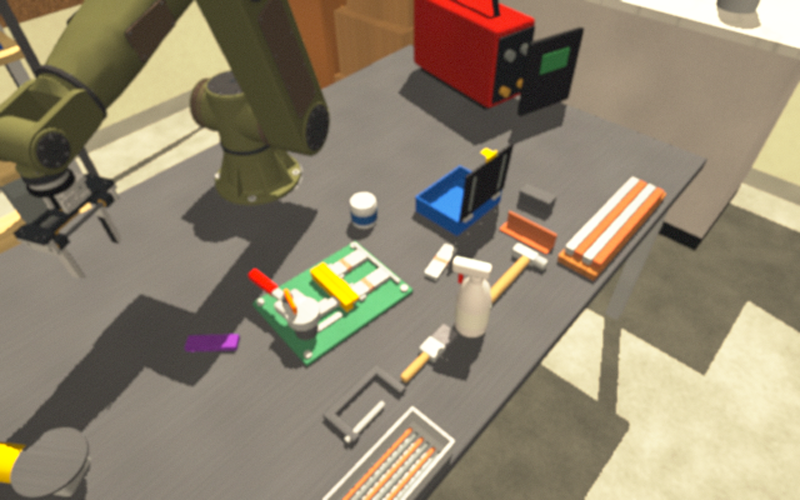

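View pics/d1.png

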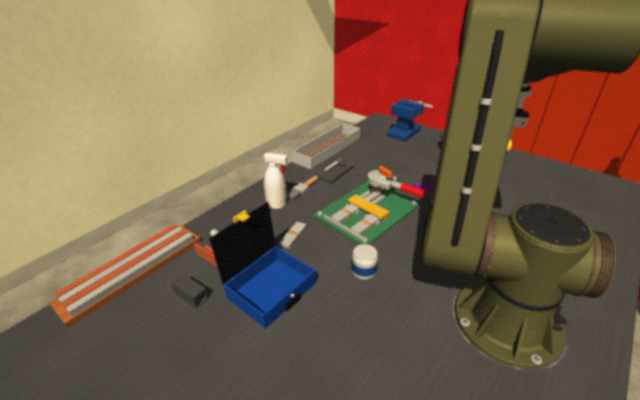

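The scene shows the jig (corners near (255,300), (355,245), (412,292) and (307,358) on the 1.25x view) with two coupons, and one loose coupon at (440,262). The case is at (460,200). The purple look-alike at (213,343) is to be left alone. I'll look closer at the jig and the case.

Run:
```python
from h import *
a=np.load('pics/s1.npy')
A=cv2.resize(a[185:295,190:340],None,fx=5,fy=5,interpolation=cv2.INTER_CUBIC)
cv2.imwrite('pics/z1.png',A[:,:,::-1])
B=cv2.resize(a[110:240,320:470],None,fx=4.5,fy=4.5,interpolation=cv2.INTER_CUBIC)
cv2.imwrite('pics/z2.png',B[:,:,::-1])
```

```text
(no output)
```

View pics/z1.png

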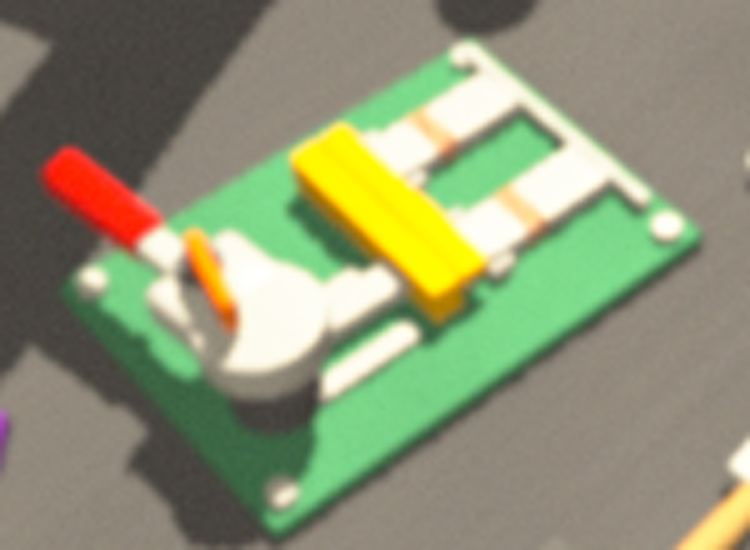

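View pics/z2.png

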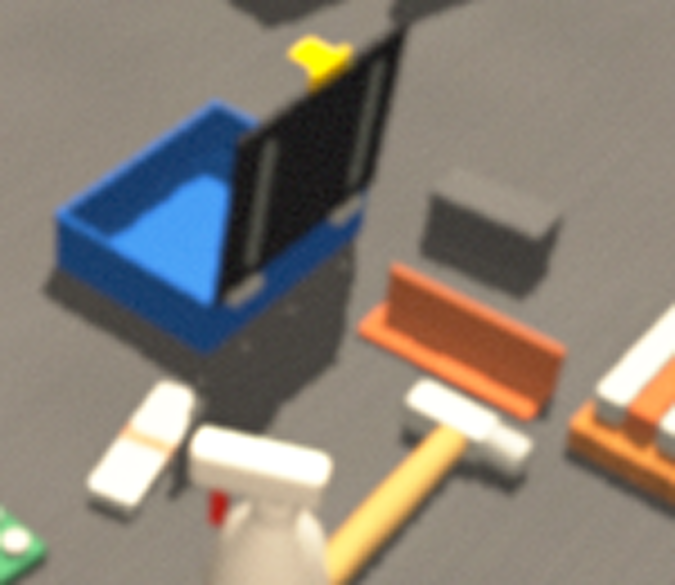

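The close-ups show both coupons in the jig (beads at about (435,132) and (522,208) in z1). The lever lies to the image's lower right and the handle points up-left. One loose coupon shows at (145,445) in z2, and coupon4 is not visible, so it may be hidden. Now fitting poses.

```bash
cat >> h.py <<'E'
from scipy.optimize import least_squares
def fit(obs,x0):
    """obs: list of (fn, uv, local xyz); returns x,y,yaw"""
    def r(p):
        c,s=np.cos(p[2]),np.sin(p[2]); e=[]
        for fn,uv,l in obs:
            e+=list(proj(fn,[p[0]+c*l[0]-s*l[1],p[1]+s*l[0]+c*l[1],l[2]])[0]-uv)
        return np.array(e)
    q=least_squares(r,x0,loss='soft_l1',x_scale=[100,100,1]); return q.x,r(q.x).round(1)
def loc(p,l):
    c,s=np.cos(p[2]),np.sin(p[2]); return np.array([p[0]+c*l[0]-s*l[1],p[1]+s*l[0]+c*l[1]]+list(l[2:]))
E
python3 - <<'E'
from h import *
z1=lambda u,v:(190+u/5-.4,185+v/5-.4); z2=lambda u,v:(320+u/4.5-.4,110+v/4.5-.4)
J=[('s1',z1(63,290),(-110,-150,12)),('s1',z1(475,38),(-110,150,12)),('s1',z1(703,237),(110,150,12)),('s1',z1(275,535),(110,-150,12))]
P=pix('s1',[o[1] for o in J],12); print(P.round())
c=P.mean(0); d=P[2]-P[1]; j,e=fit(J,[c[0],c[1],np.arctan2(d[1],d[0])]); print('jig',j,np.degrees(j[2]),e)
C=[('s1',z2(57,213),(-74,-94,50)),('s1',z2(215,100),(-74,94,50)),('s1',z2(219,303),(74,-94,50)),('s1',z2(207,350),(74,-94,0)),('s1',z2(57,258),(-74,-94,0))]
P=pix('s1',[o[1] for o in C[:3]],50); print(P.round()); d=P[1]-P[0]
k,e=fit(C,[*((P[1]+P[2])/2)[:2],np.arctan2(d[1],d[0])-np.pi/2]); print('case',k,np.degrees(k[2]),e)
print('coupon',pix('s1',[z2(147,440),z2(180,385),z2(110,493)],14).round())
print('tab',)
print('handle end grip centre', pix('s1',[z1(102,197)],83), 'fin end,start',pix('s1',[z1(232,305),z1(195,240)],112), 'axis',loc(j,(30,-100,84)))
np.save('j.npy',j);np.save('k.npy',k)
print('side check jig',[proj('d1',loc(j,l)).round() for l in [(-110,150,12),(110,150,12),(-110,-150,12)]], 'case',[proj('d1',loc(k,l)).round() for l in [(-74,-94,50),(-74,94,50),(-74,94,0),(74,94,50)]])
E
```

```text
[[ 386. -304.   12.]
 [ 417.   -5.   12.]
 [ 635.  -34.   12.]
 [ 601. -331.   12.]]
jig [ 5.09804646e+02 -1.68516546e+02 -1.15690278e-01] -6.628564643025788 [-0.8 -0.4 -0.1  0.4  0.7 -0.1  0.2 -0. ]
[[447. 191.  50.]
 [450. 377.  50.]
 [597. 192.  50.]]
case [ 5.20350830e+02  2.85871758e+02 -9.97536317e-03] -0.5715462087573379 [ 0.  -0.4  0.1 -0.7 -1.  -0.4  0.7  0.6  0.   1. ]
coupon [[622.  83.  14.]
 [606. 139.  14.]
 [634.  30.  14.]]
tab
handle end grip centre [[ 407.41377389 -274.56704918   83.        ]] fin end,start [[ 541.20994737 -287.82056138  112.        ]
 [ 493.28042711 -272.7152995   112.        ]] axis [ 528.06086841 -271.311051     84.        ]
side check jig [array([[363., 244.]]), array([[312., 213.]]), array([[418., 202.]])] case [array([[314., 270.]]), array([[262., 316.]]), array([[264., 330.]]), array([[221., 286.]])]
```

Run:
```python
from h import *
go((430,-250,330),83.4)
print('bottle base', pix('s1',[(377,265)],5), 'can',pix('s1',[(291,180)],5))
```

```text
shift [ 0.2936 -0.1484 -0.1169] turn 30.3 heading y -66.3 j6 -0.07 clock 0.1
bottle base [[804.91724896 -33.38070684   5.        ]] can [[386.01564083  53.65503616   5.        ]]
```

```bash
python3 -m handwheel '[[0.04,-0.02,-0.04,6],[0.1,-0.05,-0.06,12],[0.15,-0.075,-0.08,18],[0.2,-0.1,-0.1,24],[0.25,-0.125,-0.117,30]]' 0
python3 - <<'E'
from h import *
go((430,-250,330),83.4)
E
```

```text
clock: 0.72
eef_pos: [400.3, -287.2, 330.8]
eef_rot: [-3.141, 0.0, -0.114]
wrist_force: [0.8, -0.6, 0.6]
finger_gap: 93.9
shift [ 0.0252 -0.0403  0.0008] turn 0.1 heading y -96.5 j6 0.99 clock 0.725
```

```bash
python3 -m handwheel '[[0.025,-0.04,0,0],[0.025,-0.04,0,0],[0.025,-0.04,0,0]]' 1
python3 - <<'E'
from h import *
snap('wrist','w1',None,1.25)
E
```

```text
clock: 1.1
eef_pos: [429.5, -250.6, 330.5]
eef_rot: [-3.141, 0.001, -0.114]
wrist_force: [0.6, -0.0, -0.4]
finger_gap: 67.0
```

View pics/w1.png

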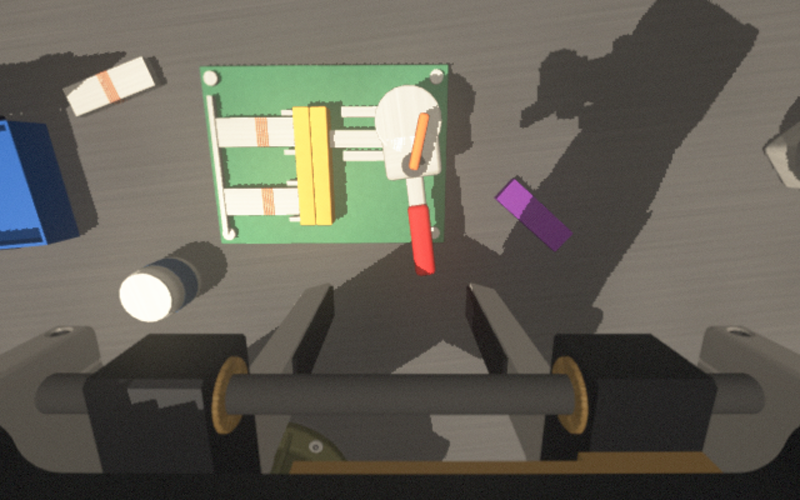

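The wrist view shows the jig top-down at (325,155), the head at about (409,120), the fin from (424,115) to (413,168) and the red grip centred at (420,240). One loose coupon is at (111,86), and there is no second one here.

Run:
```python
from h import *
w=lambda u,v:(u/1.25-.1,v/1.25-.1)
J=[('w1',w(201,67),(110,150,12)),('w1',w(449,65),(110,-150,12)),('w1',w(219,244),(-110,150,12)),('w1',w(444,243),(-110,-150,12))]
j,e=fit(J,np.load('j.npy')); print('jig w1',j,np.degrees(j[2]),e,'old',np.load('j.npy'))
jm=(j+np.load('j.npy'))/2; np.save('j.npy',jm)
print('axis',loc(jm,(30,-100)))
print('fin tip,root',pix('w1',[w(424,115),w(414,167)],112).round(1))
g=pix('w1',[w(417,207),w(426,272),w(421,240)],83); print('grip in,out,mid',g.round(1))
print('coupon3',pix('w1',[w(148,58),w(159,80),w(79,116),w(66,92)],14).round(1))
print('jig coupons beads',pix('w1',[w(262,132),w(268,202)],26).round(1),loc(jm,(-62,75)),loc(jm,(22,75)))
```

```text
jig w1 [ 5.02908071e+02 -1.67391952e+02 -1.12177912e-01] -6.4273208937854385 [-1.9 -0.9  0.1 -0.   1.3  0.3  0.   0.8] old [ 5.09804646e+02 -1.68516546e+02 -1.15690278e-01]
axis [ 524.79307851 -270.71653456]
fin tip,root [[ 534.  -286.3  112. ]
 [ 485.6 -271.4  112. ]]
grip in,out,mid [[ 440.7 -271.1   83. ]
 [ 363.7 -273.8   83. ]
 [ 402.5 -271.8   83. ]]
coupon3 [[644.   26.4  14. ]
 [618.8  19.8  14. ]
 [590.4 129.7  14. ]
 [619.1 136.7  14. ]]
jig coupons beads [[544.4 -95.7  26. ]
 [460.2 -86.   26. ]] [453.28491559 -86.39186818] [536.74030404 -95.94163991]
```

```bash
cat >> h.py <<'E'
def tri(obs):
    A=np.zeros((3,3));b=np.zeros(3)
    for fn,uv in obs:
        a=pix(fn,[uv],0)[0];c=pix(fn,[uv],100)[0];d=(c-a)/np.linalg.norm(c-a);M=np.eye(3)-np.outer(d,d);A+=M;b+=M@a
    X=np.linalg.solve(A,b); return X.round(1), [(proj(f,X)[0]-u).round(1) for f,u in obs]
E
python3 - <<'E'
from h import *
w=lambda u,v:(u/1.25-.1,v/1.25-.1); z1=lambda u,v:(190+u/5-.4,185+v/5-.4)
for n,a,b in [('bead1',(435,132),(268,202)),('bead2',(522,208),(262,132)),('fintip',(235,318),(424,115)),('gripout',(65,160),(426,270)),('gripin',(145,237),(417,207)),('c-+',(475,38),(219,244)),('c++',(703,237),(201,67)),('c+-',(275,535),(449,65)),('c--',(63,290),(444,243))]:
    print(n,*tri([('s1',z1(*a)),('w1',w(*b))]))
E
```

```text
bead1 [459.5 -81.4  15.5] [array([-0.2,  0.1]), array([-0.5, -0.1])]
bead2 [545.2 -92.7  19.8] [array([-0.2,  0.2]), array([-0.6, -0.1])]
fintip [ 536.  -286.5   95.2] [array([-0.4,  0.1]), array([-0.8, -0.4])]
gripout [ 367.3 -272.4   82.4] [array([-0.8, -0. ]), array([-1.2, -0.8])]
gripin [ 438.7 -271.8   71.1] [array([ 0.2, -0. ]), array([0.3, 0.1])]
c-+ [409.4   0.9   2.7] [array([-0.,  0.]), array([-0.,  0.])]
c++ [630.  -28.4   2.8] [array([-0.1,  0.1]), array([-0.4, -0.1])]
c+- [ 597.1 -328.9    5.2] [array([-0.2,  0.1]), array([-0.4, -0.2])]
c-- [ 377.7 -303.1    3.9] [array([-0.8,  0. ]), array([-1.2, -0.7])]
```

Run:
```python
from h import *
go((455,-275,180),83.5)
c=cams.get_calibration('wrist');R=np.array(c['R']);print('optical axis world',R[2].round(3),'pos',(-R.T@np.array(c['t']).ravel()).round(1))
```

```text
shift [0.0284 0.0211 0.1505] turn -0.1 heading y -96.6 j6 1.08 clock 1.15
optical axis world [-0.25   0.03  -0.968] pos [ 500.5 -259.2  501. ]
```

```bash
python3 -m handwheel '[[0.01,0.007,0.05,0],[0.02,0.015,0.1,0],[0.028,0.021,0.15,0],[0.028,0.021,0.15,0],[0.028,0.021,0.15,0]]' 1
python3 - <<'E'
from h import *
snap('wrist','w2',None,1.25)
E
```

```text
clock: 1.78
eef_pos: [454.6, -275.7, 182.6]
eef_rot: [3.141, -0.001, -0.116]
wrist_force: [0.1, 0.5, 0.3]
finger_gap: 13.3
```

View pics/w2.png

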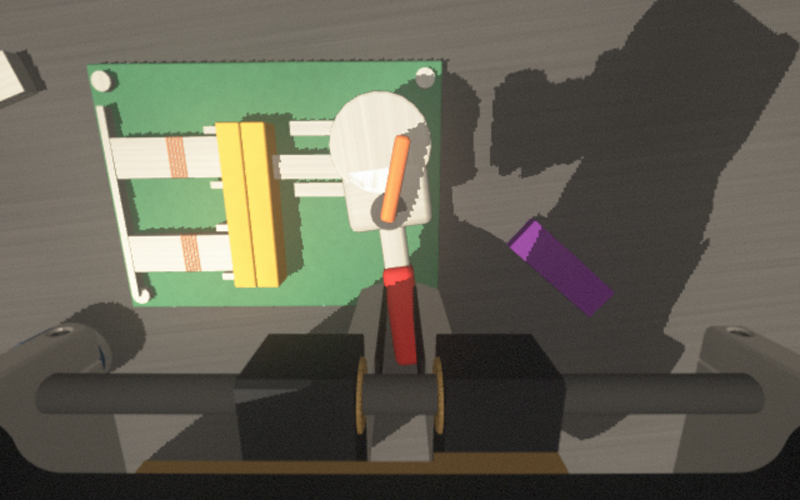

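Run:
```python
from h import *
w=lambda u,v:(u/1.25-.1,v/1.25-.1)
print('head centre',pix('w2',[w(381,142)],84).round(1))
print('fin tip,root',pix('w2',[w(403,137),w(388,219)],112).round(1))
g=pix('w2',[w(398,270),w(404,364)],83); print('grip',g.round(1))
J=[('w2',w(88,66),(110,150,12)),('w2',w(443,60),(110,-150,12)),('w2',w(134,306),(-110,150,12)),('w2',w(438,303),(-110,-150,12))]
j,e=fit(J,np.load('j.npy')); print('jig',j,e, 'axis',loc(j,(30,-100)))
print(pix('w2',[w(177,157),w(190,252)],26).round(1),'plan',loc(j,(22,75)),loc(j,(-62,75)))
R,p=Rt(); print('fingertip px',proj('w2',p+R@[0,0,8])*1.25)
```

```text
head centre [[ 535. -272.   84.]]
fin tip,root [[ 535.4 -287.1  112. ]
 [ 485.8 -271.6  112. ]]
grip [[ 441.6 -272.9   83. ]
 [ 362.2 -268.4   83. ]]
jig [ 5.03274080e+02 -1.68273959e+02 -1.05172384e-01] [-2.3 -1.1  0.5 -0.4 -0.3  2.3  1.2  2.5] axis [ 522.61045467 -270.87076508]
[[545.  -96.   26. ]
 [462.4 -86.   26. ]] plan [533.02591409 -95.9979021 ] [449.49005769 -87.17969957]
fingertip px [[399.51209043 298.66916332]]
```

```bash
python3 -c "
import numpy as np; np.save('j.npy',[515.5,-168.5,-.1157])"
python3 -m handwheel '[[0.04,0.035,0,0],[0.076,0.036,0.02,0],[0.076,0.036,0.05,0],[0.076,0.036,0.083,0],[0.076,0.036,0.083,0]]' 1 30 && python3 -m handwheel '[[0,-0.01,0,0],[0,-0.02,0,0],[0,-0.027,0,0],[0,-0.034,0,0],[0,-0.034,0,0]]'
```

```text
clock: 2.45
eef_pos: [526.0, -320.1, 100.1]
eef_rot: [-3.142, -0.001, -0.116]
wrist_force: [-0.4, 0.3, 0.5]
finger_gap: 0.6
clock: 3.08
eef_pos: [530.0, -285.7, 100.4]
eef_rot: [-3.141, -0.001, -0.115]
wrist_force: [1.3, -0.4, 0.0]
finger_gap: 0.6
```

```bash
for i in 1; do python3 -m handwheel '[[0,-0.005,0,0],[0,-0.01,0,0],[0,-0.01,0,0]]'; python3 -m handwheel '[[0,-0.004,0,0],[0,-0.004,0,0]]';python3 -m handwheel '[[0,-0.003,0,0],[0,-0.003,0,0]]'; done
python3 - <<'E'
from h import *
snap('wrist','w3',(160,60,480,260),2.4)
E
```

```text
clock: 3.45
eef_pos: [530.8, -276.2, 100.1]
eef_rot: [3.141, 0.0, -0.115]
wrist_force: [-1.3, -7.5, -0.6]
finger_gap: 0.3
clock: 3.7
eef_pos: [531.7, -274.1, 100.4]
eef_rot: [3.137, -0.003, -0.116]
wrist_force: [6.4, -15.1, -2.4]
finger_gap: 0.3
clock: 3.95
eef_pos: [532.4, -273.4, 100.6]
eef_rot: [3.133, -0.005, -0.116]
wrist_force: [5.3, -20.4, -5.9]
finger_gap: 0.6
```

View pics/w3.png

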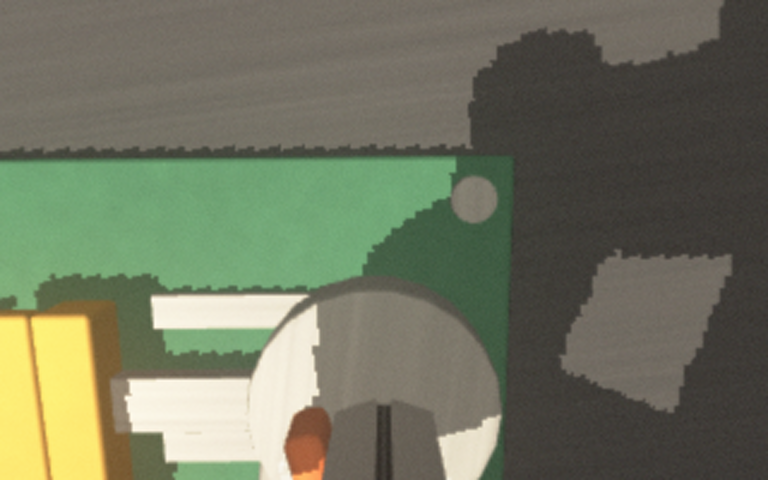

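The lever is over to the left of the shut fingers at (308,440), and the force has climbed to about 20 N, which means it is on its stop. Retreating to check it and then take the handle.

```bash
python3 -m handwheel '[[0,0.015,0,0],[0,0.02,-0.04,0],[-0.05,0.015,-0.07,0],[-0.1,0.005,-0.07,0],[-0.13,0.01,-0.07,0]]' 0.4
python3 - <<'E'
from h import *
snap('wrist','w4',None,1.25)
go((402,-271,66),83.4)
E
```

```text
clock: 4.62
eef_pos: [400.0, -266.5, 170.0]
eef_rot: [3.134, -0.005, -0.116]
wrist_force: [-0.7, -0.2, 0.3]
finger_gap: 47.1
shift [0.0041 0.0029 0.1039] turn -0.1 heading y -96.7 j6 1.02 clock 4.675
```

View pics/w4.png

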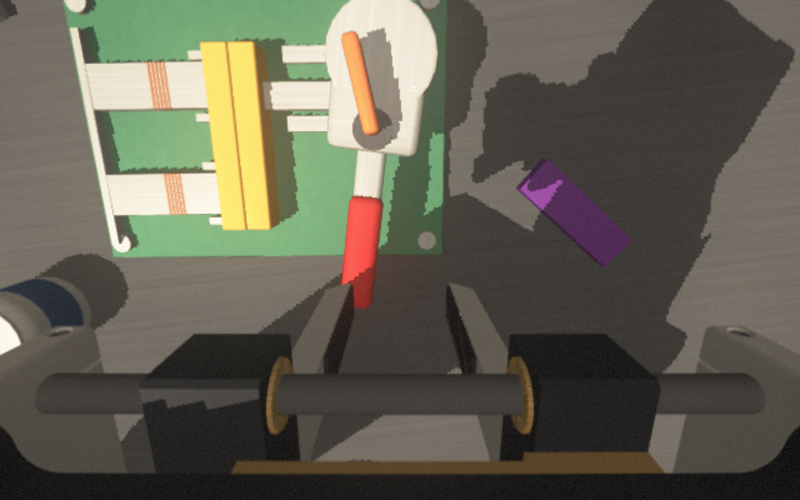

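The lever now points up-left, from (370,130) to (350,37), so it is on the loosening side. The handle has swung slightly clockwise, with the grip running from (366,198) to (356,305).

Run:
```python
from h import *
w=lambda u,v:(u/1.25-.1,v/1.25-.1)
g=pix('w4',[w(366,198),w(356.5,303),w(370,130),w(350,37),w(381,45)],[83,83,112,112,84]); print(g.round(1))
d=g[1]-g[0]; h=np.arctan2(d[1],d[0]); print('handle heading',np.degrees(h), 'ratchet',(h-np.pi+.1157+np.pi)%(2*np.pi)-np.pi)
d=g[3]-g[2]; print('lever rel',np.arctan2(d[1],d[0])-(h+np.pi)+2*np.pi)
A=np.array([535,-272]); t=A+135*np.array([np.cos(h),np.sin(h)]); print(t); go((*t,64),np.degrees(h)+90)
```

```text
[[ 444.8 -249.1   83. ]
 [ 369.5 -231.6   83. ]
 [ 486.5 -259.6  112. ]
 [ 536.2 -255.2  112. ]
 [ 537.6 -271.4   84. ]]
handle heading 166.91998845956618 ratchet -0.11258926757942556
lever rel 0.31550615526285153
[ 403.50257789 -241.44794641]
shift [ 0.0021 -0.0267  0.1056] turn 6.4 heading y -96.7 j6 1.02 clock 4.675
```

```bash
python3 -m handwheel '[[0.002,-0.027,0.03,6.4],[0.002,-0.027,0.07,6.4],[0.002,-0.027,0.106,6.4],[0.002,-0.027,0.106,6.4]]' 0.4 && python3 -m handwheel '[[0,0,0,0],[0,0,0,0],[0,0,0,0],[0,0,0,0],[0,0,0,0]]' 1 40
python3 - <<'E'
from h import *
go((0,0,0))
R,p=Rt(); v=p[:2]-[535.5,-272]; print(v,np.hypot(*v),'ratchet',np.arctan2(v[1],v[0])-np.pi+.1157)
E
```

```text
clock: 5.18
eef_pos: [402.2, -240.2, 61.8]
eef_rot: [3.137, 0.0, -0.229]
wrist_force: [0.2, 0.0, 0.3]
finger_gap: 56.5
clock: 5.8
eef_pos: [402.4, -240.3, 62.4]
eef_rot: [3.137, -0.0, -0.229]
wrist_force: [-1.6, 1.0, 7.0]
finger_gap: 24.0
shift [-0.4465 -0.1431  0.0615] turn 0.0 heading y -103.1 j6 1.19 clock 5.8
[-133.07754856   31.66944643] 136.79396100748284 ratchet -0.11793164331415076
```

```bash
cat > r.py <<'E'
from h import *
R,p=Rt(); v=p[:2]-[535.5,-272]; s=read_state()
print('r %.1f ratchet %.3f, tool-based %.3f'%(np.hypot(*v),(np.arctan2(v[1],v[0])+.1157)%(2*np.pi)-np.pi, s['eef_rot'][2]+.1157),'F',s['wrist_force'].round(1),'M',s['moment'].round(2),s['finger_gap'].round(1))
E
python3 -m handwheel '[[0.0017,0.0218,0,-9.2],[0.0069,0.043,0,-18.3],[0.0154,0.0632,0,-27.5],[0.0271,0.0817,0,-36.7],[0.0415,0.0981,0,-45.8]]' && python3 r.py && python3 -m handwheel '[[0,0,0,0],[0,0,0,0]]' && python3 r.py
```

```text
clock: 6.42
eef_pos: [420.6, -345.1, 62.4]
eef_rot: [3.14, 0.003, 0.576]
wrist_force: [7.5, 11.4, -2.6]
finger_gap: 24.0Traceback (most recent call last):
  File "r.py", line 3, in <module>
    print('r %.1f ratchet %.3f, tool-based %.3f'%(np.hypot(*v),(np.arctan2(v[1],v[0])+.1157)%(2*np.pi)-np.pi, s['eef_rot'][2]+.1157),'F',s['wrist_force'].round(1),'M',s['moment'].round(2),s['finger_gap'].round(1))
                                                                                                                                                                                            ^^^^^^^^^^^^^^^^^^^^^
AttributeError: 'float' object has no attribute 'round'
```

```bash
sed -i "s/s\['finger_gap'\].round(1)/round(s['finger_gap'],1)/" r.py
python3 r.py; python3 -m handwheel '[[0.0017,-0.0218,0,9.2],[0.0069,-0.043,0,18.3],[0.0154,-0.0632,0,27.5],[0.0271,-0.0817,0,36.7],[0.0415,-0.0981,0,45.8]]' && python3 r.py && python3 -m handwheel '[[0.0013,-0.019,0,8],[0.0053,-0.0376,0,16],[0.0053,-0.0376,0,16]]' && python3 r.py
```

```text
r 136.2 ratchet 0.682, tool-based 0.691 F [ 7.5 11.4 -2.6] M [ 1.83 -1.77  0.1 ] 24.0
clock: 7.05
eef_pos: [402.4, -240.0, 62.5]
eef_rot: [3.138, -0.001, -0.229]
wrist_force: [12.5, -5.0, -9.7]
finger_gap: 23.7
r 136.9 ratchet -0.120, tool-based -0.114 F [12.5 -5.  -9.7] M [-0.89 -2.22 -0.07] 23.7
clock: 7.42
eef_pos: [416.6, -204.1, 62.4]
eef_rot: [3.138, -0.003, -0.509]
wrist_force: [0.5, -4.4, -1.0]
finger_gap: 23.7
r 136.9 ratchet -0.403, tool-based -0.393 F [ 0.5 -4.4 -1. ] M [-0.44 -0.06 -0.37] 23.7
```

```bash
python3 -m handwheel '[[0.0017,0.0218,0,-9.2],[0.0069,0.043,0,-18.3],[0.0154,0.0632,0,-27.5],[0.0271,0.0817,0,-36.7],[0.0415,0.0981,0,-45.8]]' && python3 r.py && python3 -m handwheel '[[0.0013,0.019,0,-8],[0.0053,0.0376,0,-16],[0.0053,0.0376,0,-16]]' && python3 r.py
python3 - <<'E'
from h import *
snap('wrist','w5',None,1.25)
E
```

```text
clock: 8.05
eef_pos: [404.5, -310.4, 62.4]
eef_rot: [3.139, 0.001, 0.297]
wrist_force: [11.5, 6.6, -7.7]
finger_gap: 23.5
r 136.5 ratchet 0.401, tool-based 0.413 F [11.5  6.6 -7.7] M [ 1.14 -2.11 -0.06] 23.5
clock: 8.43
eef_pos: [421.0, -345.5, 62.4]
eef_rot: [3.139, 0.001, 0.58]
wrist_force: [2.8, 3.3, 1.7]
finger_gap: 23.9
r 136.0 ratchet 0.686, tool-based 0.695 F [2.8 3.3 1.7] M [ 0.48 -0.63  0.01] 23.9
```

View pics/w5.png

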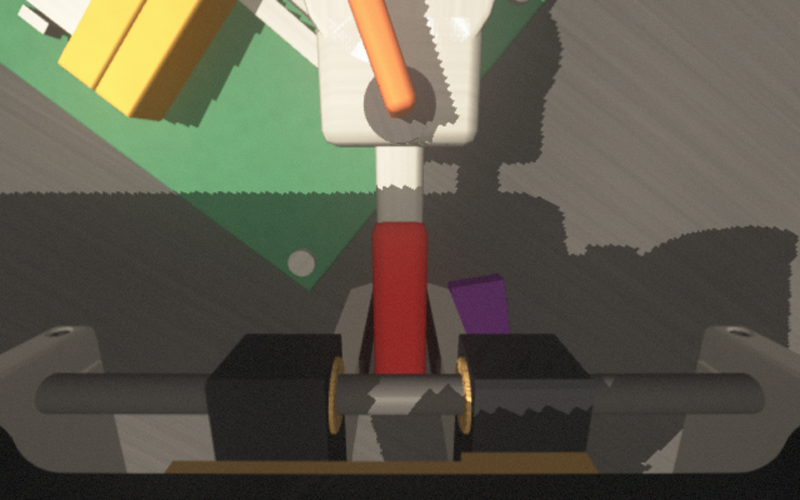

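The lever is still on the loosening side with the handle held. The purple piece lies below the fingertips and clear of them. Next is stroke three.

```bash
python3 -m handwheel '[[0.0017,-0.0218,0,9.2],[0.0069,-0.043,0,18.3],[0.0154,-0.0632,0,27.5],[0.0271,-0.0817,0,36.7],[0.0415,-0.0981,0,45.8]]' >/dev/null&& python3 r.py && python3 -m handwheel '[[0.0013,-0.019,0,8],[0.0053,-0.0376,0,16],[0.0053,-0.0376,0,16]]' >/dev/null&& python3 r.py;  python3 -m handwheel '[[0.0017,0.0218,0,-9.2],[0.0069,0.043,0,-18.3],[0.0069,0.043,0,-18.3]]'>/dev/null; python3 r.py; python3 -m handwheel '[[0.0017,0.0218,0,-9.2],[0.0017,0.0218,0,-9.2]]'>/dev/null; python3 r.py
```

```text
r 136.9 ratchet -0.117, tool-based -0.110 F [ 16.6  -6.4 -12.8] M [-1.14 -2.67 -0.12] 23.4
r 136.9 ratchet -0.398, tool-based -0.389 F [ 2.5 -4.1 -4.2] M [-0.59 -0.26 -0.33] 24.1
r 136.8 ratchet -0.069, tool-based -0.068 F [ 3.9 -0.2 -3.1] M [ 0.1  -0.38  0.2 ] 23.7
r 136.7 ratchet 0.093, tool-based 0.094 F [ 6.1  3.  -2.6] M [ 0.6  -0.8   0.31] 24.0
```

```bash
python3 -m handwheel '[[0.0008,0.0109,0,-4.6],[0.0017,0.0218,0,-9.2],[0.0017,0.0218,0,-9.2]]'>/dev/null; python3 r.py; python3 -m handwheel '[[0.0008,0.0109,0,-4.6],[0.0008,0.0109,0,-4.6]]'>/dev/null; python3 r.py;  python3 -m handwheel '[[0.0008,0.0109,0,-4.6],[0.0008,0.0109,0,-4.6]]'>/dev/null; python3 r.py
```

```text
r 136.5 ratchet 0.252, tool-based 0.255 F [ 4.6  3.8 -1.7] M [ 0.67 -0.61  0.25] 23.5
r 136.4 ratchet 0.331, tool-based 0.334 F [-2.1  1.6  2.3] M [0.39 0.4  0.2 ] 23.4
r 136.3 ratchet 0.407, tool-based 0.412 F [-4.6  3.5  3.4] M [0.53 0.81 0.22] 23.5
```

```bash
python3 -m handwheel '[[0.0008,0.0109,0,-4.6],[0.0008,0.0109,0,-4.6]]'>/dev/null; python3 r.py; python3 -m handwheel '[[0.0008,0.0109,0,-4.6],[0.0008,0.0109,0,-4.6]]'>/dev/null; python3 r.py;  python3 -m handwheel '[[0.0008,0.0109,0,-4.6],[0.0008,0.0109,0,-4.6]]'>/dev/null; python3 r.py;  python3 -m handwheel '[[0.0008,0.0109,0,-4.6],[0.0008,0.0109,0,-4.6]]'>/dev/null; python3 r.py
```

```text
r 136.2 ratchet 0.487, tool-based 0.490 F [-4.8 -0.6  2.6] M [-0.19  0.78  0.36] 23.6
r 136.1 ratchet 0.566, tool-based 0.567 F [-5.9  0.   3.3] M [-0.21  0.95  0.38] 23.8
r 136.0 ratchet 0.644, tool-based 0.644 F [-7.  -1.5  3.6] M [-0.18  1.09  0.43] 23.7
r 135.9 ratchet 0.720, tool-based 0.721 F [-8.8  1.5  2.8] M [-0.08  1.27  0.41] 23.7
```

Run:
```python
from h import *
snap('scene','s2',(190,185,340,295),5)
```

```text
(no output)
```

View pics/s2.png

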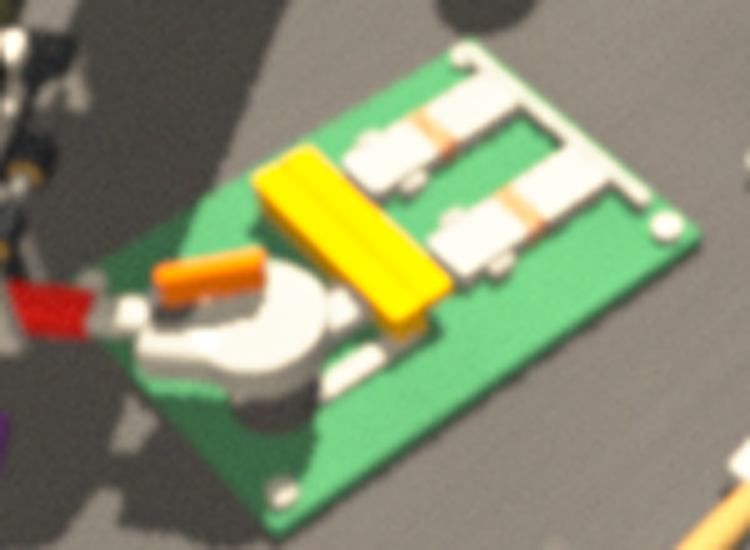

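The clamp bar has drawn back and both coupon ends are exposed. Measuring its travel by its top corners.

Run:
```python
from h import *
z1=lambda u,v:(190+u/5-.4,185+v/5-.4)
a=pix('s1',[z1(345,125),z1(486,262),z1(292,158),z1(432,297)],40);b=pix('s1',[z1(308,147),z1(453,285),z1(254,183),z1(397,320)],40)
print((b-a).round(1),np.linalg.norm(b-a,axis=1))
```

```text
[[ -3.2 -26.3   0. ]
 [ -2.  -23.6  -0. ]
 [ -1.7 -27.5   0. ]
 [ -2.8 -23.7   0. ]] [26.51212411 23.72670749 27.55409877 23.84959894]
```

Travel measures about 25 of 26 mm. One more stroke until the stop is felt will make sure.

```bash
python3 -m handwheel '[[0.0017,-0.0218,0,9.2],[0.0069,-0.043,0,18.3],[0.0154,-0.0632,0,27.5],[0.0271,-0.0817,0,36.7],[0.0271,-0.0817,0,36.7]]' >/dev/null; python3 r.py; for i in 1 2 3 4; do :; done; python3 -m handwheel '[[0.0008,0.0109,0,-4.6],[0.0017,0.0218,0,-9.2],[0.0017,0.0218,0,-9.2]]'>/dev/null; python3 r.py; python3 -m handwheel '[[0.0008,0.0109,0,-4.6],[0.0008,0.0109,0,-4.6]]'>/dev/null; python3 r.py;  python3 -m handwheel '[[0.0008,0.0109,0,-4.6],[0.0008,0.0109,0,-4.6]]'>/dev/null; python3 r.py
```

```text
r 136.7 ratchet 0.066, tool-based 0.078 F [-7.4 -1.   2.6] M [-0.23  1.31 -0.23] 23.7
r 136.6 ratchet 0.231, tool-based 0.237 F [-0.2 -0.6  0.9] M [-0.18  0.19  0.1 ] 23.5
r 136.4 ratchet 0.312, tool-based 0.316 F [-6.2  0.8  3.1] M [-0.13  0.8   0.17] 23.7
r 136.4 ratchet 0.389, tool-based 0.395 F [-6.9  1.9  5.9] M [0.19 1.   0.18] 23.7
```

```bash
python3 -m handwheel '[[0.0008,0.0109,0,-4.6],[0.0008,0.0109,0,-4.6]]'>/dev/null; python3 r.py; python3 -m handwheel '[[0.0008,0.0109,0,-4.6],[0.0008,0.0109,0,-4.6]]'>/dev/null; python3 r.py;  python3 -m handwheel '[[0.0008,0.0109,0,-4.6],[0.0008,0.0109,0,-4.6]]'>/dev/null; python3 r.py
```

```text
r 136.3 ratchet 0.470, tool-based 0.473 F [-5.8 -1.6  2.2] M [-0.41  0.81  0.3 ] 23.7
r 136.2 ratchet 0.550, tool-based 0.552 F [-7.5 -1.4  3.2] M [-0.36  0.82  0.4 ] 23.8
r 136.1 ratchet 0.631, tool-based 0.631 F [-6.7 -0.8  4. ] M [-0.28  0.88  0.49] 23.5
```

Run:
```python
from h import *
snap('scene','s3')
for f in ('s1','s2','s3'):
    a=np.load(f'pics/{f}.npy')[205:260,230:295].astype(int); m=(a[...,0]>180)&(a[...,1]>150)&(a[...,2]<90)
    y,x=np.nonzero(m); c=(x.mean()+230,y.mean()+205); print(f,m.sum(),np.round(c,2),pix(f,[c],38).round(1))
```

```text
s1 560 [265.2  227.89] [[ 499.8 -161.    38. ]]
s2 611 [259.02 232.05] [[ 498.1 -183.1   38. ]]
s3 613 [259.07 232.06] [[ 498.2 -183.    38. ]]
```

```bash
python3 -m handwheel '[[0.0017,-0.0218,0,9.2],[0.0069,-0.043,0,18.3],[0.0154,-0.0632,0,27.5],[0.0271,-0.0817,0,36.7],[0.0415,-0.0981,0,45.8]]' >/dev/null&& python3 r.py && python3 -m handwheel '[[0.0008,-0.0109,0,4.6],[0.0017,-0.0218,0,9.2],[0.0017,-0.0218,0,9.2]]' >/dev/null; python3 r.py;  python3 -m handwheel '[[0.0008,0.0109,0,-4.6],[0.0017,0.0218,0,-9.2],[0.0038,0.0324,0,-13.8],[0.0069,0.043,0,-18.3],[0.0069,0.043,0,-18.3]]'>/dev/null; python3 r.py; python3 -m handwheel '[[0.0008,0.0109,0,-4.6],[0.0017,0.0218,0,-9.2],[0.0038,0.0324,0,-13.8],[0.0038,0.0324,0,-13.8]]'>/dev/null; python3 r.py;  python3 -m handwheel '[[0.0008,0.0109,0,-4.6],[0.0017,0.0218,0,-9.2],[0.0038,0.0324,0,-13.8],[0.0038,0.0324,0,-13.8]]'>/dev/null; python3 r.py; python3 -m handwheel '[[0.0008,0.0109,0,-4.6],[0.0017,0.0218,0,-9.2],[0.0017,0.0218,0,-9.2]]'>/dev/null; python3 r.py;  python3 - <<'E'
from h import *
snap('scene','s4',(230,200,330,275),7)
for f in ('s1','s2','s3','s4'):
    a=np.load(f'pics/{f}.npy')[205:260,230:295].astype(int); m=(a[...,0]>180)&(a[...,1]>150)&(a[...,2]<90)
    y,x=np.nonzero(m); c=(x.mean()+230,y.mean()+205); print(f,m.sum(),np.round(c,2),pix(f,[c],38).round(1))
E
```

```text
r 136.9 ratchet -0.180, tool-based -0.178 F [ 5.2 -4.  -2.4] M [-0.28 -1.12 -0.1 ] 23.5
r 136.8 ratchet -0.345, tool-based -0.340 F [ 0.4 -2.6 -0.6] M [ 0.01 -0.34 -0.36] 23.6
r 136.8 ratchet -0.023, tool-based -0.021 F [ 2.8  0.3 -3.9] M [ 0.23 -0.68 -0.02] 24.0
r 136.6 ratchet 0.216, tool-based 0.218 F [ 5.   0.3 -3.3] M [ 0.25 -1.03  0.05] 24.2
r 136.3 ratchet 0.454, tool-based 0.457 F [ 3.3  1.7 -2.7] M [ 0.35 -0.8   0.16] 24.0
r 136.1 ratchet 0.612, tool-based 0.615 F [ 1.2  1.3 -0.2] M [ 0.32 -0.55  0.18] 23.7
s1 560 [265.2  227.89] [[ 499.8 -161.    38. ]]
s2 611 [259.02 232.05] [[ 498.1 -183.1   38. ]]
s3 613 [259.07 232.06] [[ 498.2 -183.    38. ]]
s4 611 [259.06 232.02] [[ 498.1 -183.    38. ]]
```

The bar does not move over two further strokes, so it is at its stop. Releasing the handle and going for the jig coupons.

```bash
python3 -m handwheel '[[0,0,0,0],[0,0,0,0],[0,0,0,0],[0,0,-0.05,0],[0,0,-0.11,0]]' 0.4
python3 - <<'E'
from h import *
go((462,-86,120),-6.6)
E
```

```text
clock: 18.0
eef_pos: [415.6, -335.9, 173.1]
eef_rot: [-3.14, 0.005, 0.498]
wrist_force: [0.7, -0.7, 1.1]
finger_gap: 56.5
shift [ 0.1605 -0.1973  0.0526] turn -54.9 heading y -61.5 j6 0.33 clock 18.0
```

```bash
python3 -m handwheel '[[0.03,-0.04,0,-10.5],[0.065,-0.08,0,-21],[0.1,-0.12,0,-31.5],[0.13,-0.16,0,-42],[0.16,-0.197,0,-52.5]]' >/dev/null
python3 - <<'E'
from h import *
go((462,-86,23),-6.6)
E
```

```text
shift [-0.0009  0.001   0.1497] turn -2.0 heading y -8.6 j6 -0.11 clock 18.625
```

```bash
python3 -m handwheel '[[-0.001,0.001,0.05,-2],[-0.001,0.001,0.1,-2],[-0.001,0.001,0.13,-2],[-0.001,0.001,0.149,-2],[-0.001,0.001,0.149,-2]]' 0.36 && python3 -m handwheel '[[0,0,0,0],[0,0,0,0],[0,0,0,0],[0,0,0,0]]' 1 50 && python3 -m handwheel '[[0,0,-0.005,0],[0,0,-0.01,0],[0,0,-0.01,0]]'
python3 - <<'E'
from h import *
snap('wrist','w6',None,1)
E
```

```text
clock: 19.25
eef_pos: [461.3, -86.0, 22.9]
eef_rot: [-3.134, 0.002, 1.455]
wrist_force: [0.0, 0.0, 0.4]
finger_gap: 60.2
clock: 19.75
eef_pos: [461.7, -86.0, 23.5]
eef_rot: [-3.136, 0.002, 1.455]
wrist_force: [-1.5, 1.3, 6.4]
finger_gap: 33.4
clock: 20.12
eef_pos: [461.9, -86.1, 33.9]
eef_rot: [-3.136, 0.002, 1.455]
wrist_force: [-0.7, 0.1, -2.9]
finger_gap: 33.5
```

View pics/w6.png

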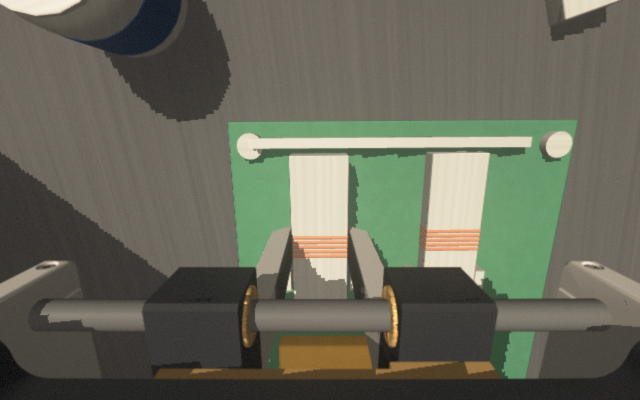

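The coupon is held at 33.5 mm, with the second at the right. The bead is at (320,247).

Run:
```python
from h import *
p=pix('w6',[(320,247),(320,154)],36.4); R,t=Rt(); print(p.round(1), (R.T@(p-t).T).T.round(1)); p=pix('w6',[(452,240)],26);print('coupon2',p)
k=np.load('k.npy'); print(loc(k,(0,56)),loc(k,(0,-56)))
```

```text
[[461.3 -85.7  36.4]
 [467.7 -30.5  36.4]] [[ 0.3 -0.5 -2.8]
 [55.9 -0.6 -2.9]]
coupon2 [[544.48593394 -94.91213118  26.        ]]
[520.90944116 341.86897143] [519.79221902 229.87454382]
```

```bash
python3 -m handwheel '[[0,0,-0.06,0],[0,0,-0.12,0],[0.04,0,-0.17,-10],[0.09,0,-0.19,-20],[0.14,0,-0.19,-30]]'
python3 - <<'E'
from h import *
go((520,285,220))
E
```

```text
clock: 20.8
eef_pos: [479.6, 54.6, 225.1]
eef_rot: [-3.139, -0.0, 1.984]
wrist_force: [-0.6, 0.1, -3.0]
finger_gap: 33.3
shift [0.1948 0.1294 0.0048] turn 0.0 heading y 23.6 j6 -0.37 clock 20.8
```

```bash
python3 -m handwheel '[[0.03,0.025,0,-10],[0.07,0.05,0,-20],[0.11,0.075,0,-30],[0.15,0.1,0,-40],[0.17,0.11,0,-50]]' && python3 -m handwheel '[[0,0,0,-10],[0,0,0,-16],[0,0,0,-16]]'
python3 - <<'E'
from h import *
snap('wrist','w7',None,1.25)
go((520,285,220),90)
E
```

```text
clock: 21.42
eef_pos: [511.9, 256.6, 224.0]
eef_rot: [-3.139, -0.003, 2.864]
wrist_force: [0.5, -0.3, -3.3]
finger_gap: 33.6
clock: 21.8
eef_pos: [511.7, 256.6, 223.6]
eef_rot: [-3.14, -0.005, -3.141]
wrist_force: [0.1, 0.1, -3.0]
finger_gap: 33.5
shift [-0.0082  0.0285  0.0036] turn -0.1 heading y 89.9 j6 -1.17 clock 21.85
```

View pics/w7.png

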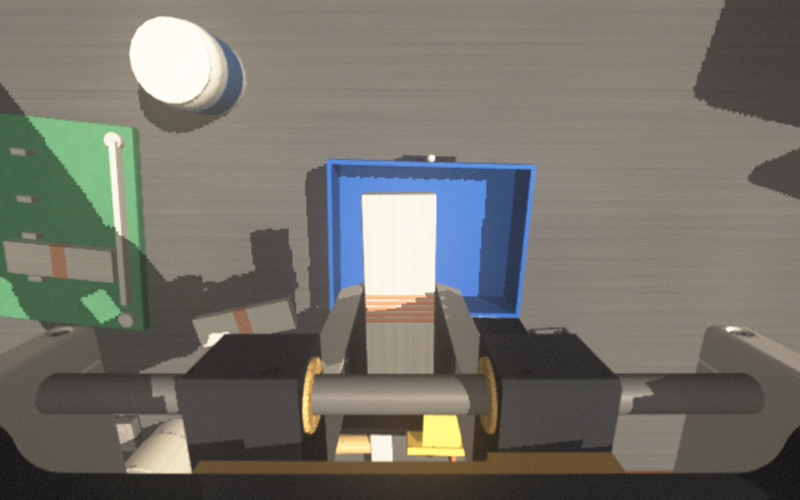

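The case rim shows corners at (328,160), (535,166) and (520,317) with the lid standing behind it. The held coupon is at (400,250), and loose coupon3 is at (245,318).

Run:
```python
from h import *
w=lambda u,v:(u/1.25-.1,v/1.25-.1)
C=[('w7',w(328,160),(-74,-94,50)),('w7',w(535,166),(-74,94,50)),('w7',w(520,317),(74,94,50))]
print(pix('w7',[c[1] for c in C],50).round(1))
k,e=fit(C,np.load('k.npy')); print('case',k,e)
k=np.array([*(k[:2]+np.load('k.npy')[:2])/2,k[2]]);
for y in(-56,0,56): print(y,loc(k,(0,y)))
print('coupon3',pix('w7',[w(292,300),w(194,320)],14).round(1))
```

```text
[[442.9 192.8  50. ]
 [447.9 378.1  50. ]
 [594.  376.2  50. ]]
case [ 5.19105741e+02  2.83917006e+02 -2.27817627e-02] [-1.1  0.1  1.4 -0.6 -0.1  0.9]
-56 [518.45261732 228.90891364]
0 [519.72828568 284.89438202]
56 [521.00395404 340.87985041]
coupon3 [[590.7 140.4  14. ]
 [614.4  30.7  14. ]]
```

```bash
python3 -m handwheel '[[-0.005,0.045,0,0.8],[-0.005,0.084,0.03,0.8],[-0.005,0.084,0.09,0.8],[-0.005,0.084,0.14,0.8],[-0.005,0.084,0.14,0.8]]' && python3 -m handwheel '[[0,0,0.03,0],[0,0,0.05,0],[0,0,0.06,0],[0,0,0.066,0],[0,0,0.066,0]]'
```

```text
clock: 22.48
eef_pos: [514.6, 339.2, 80.2]
eef_rot: [-3.136, -0.011, 3.124]
wrist_force: [0.2, 0.4, -2.1]
finger_gap: 33.6
clock: 23.1
eef_pos: [514.6, 339.3, 15.5]
eef_rot: [-3.137, -0.009, 3.124]
wrist_force: [0.3, -0.3, -0.9]
finger_gap: 33.6
```

```bash
python3 -m handwheel '[[0,0,0.001,0],[0,0,0.001,0],[0,0,0.001,0]]' 0.56 && python3 -m handwheel '[[0,0,-0.05,0],[0,0,-0.1,0],[0,0,-0.15,0],[0,-0.05,-0.18,0],[0,-0.11,-0.2,9]]'
python3 - <<'E'
from h import *
snap('wrist','w8'); go((544.5,-95,170),-6.6)
E
```

```text
clock: 23.48
eef_pos: [514.7, 339.3, 14.7]
eef_rot: [-3.138, -0.009, 3.124]
wrist_force: [0.5, -0.5, 0.1]
finger_gap: 41.4
clock: 24.1
eef_pos: [514.4, 230.1, 216.5]
eef_rot: [-3.137, -0.006, 2.966]
wrist_force: [0.7, 0.4, -0.3]
finger_gap: 41.2
shift [-0.0891 -0.3081  0.05  ] turn 85.8 heading y 79.2 j6 -1.03 clock 24.15
```

```bash
python3 -m handwheel '[[-0.015,-0.06,0,10],[-0.035,-0.12,0,20],[-0.055,-0.18,0,30],[-0.07,-0.24,0,40],[-0.089,-0.3,0,50]]' 0.36 && python3 -m handwheel '[[0,0,0,10],[0,0,0,20],[0,0,0,30],[0,0,0,36]]'
python3 - <<'E'
from h import *
go((544.5,-95,23),-6.6)
E
```

```text
clock: 24.78
eef_pos: [545.2, -81.8, 220.2]
eef_rot: [-3.136, 0.002, 2.074]
wrist_force: [0.8, 0.1, -0.5]
finger_gap: 60.2
clock: 25.28
eef_pos: [545.2, -81.9, 220.2]
eef_rot: [-3.138, 0.004, 1.441]
wrist_force: [-0.5, -0.7, -0.6]
finger_gap: 60.1
shift [-0.0122  0.0016  0.1973] turn -0.8 heading y -7.4 j6 -0.08 clock 25.275
```

```bash
python3 -m handwheel '[[-0.012,0.0016,0.06,-0.8],[-0.012,0.0016,0.12,-0.8],[-0.012,0.0016,0.17,-0.8],[-0.012,0.0016,0.197,-0.8],[-0.012,0.0016,0.197,-0.8]]' 0.36 && python3 -m handwheel '[[0,0,0,0],[0,0,0,0],[0,0,0,0],[0,0,0,0]]' 1 50 && python3 -m handwheel '[[0,0,-0.03,0],[0,0,-0.08,0],[0,0,-0.14,0],[0.03,0,-0.19,-10],[0.08,0,-0.2,-20]]'
python3 - <<'E'
from h import *
go((517,285,220))
E
```

```text
clock: 25.9
eef_pos: [544.3, -94.7, 22.3]
eef_rot: [-3.137, 0.004, 1.455]
wrist_force: [-0.2, -0.4, 0.5]
finger_gap: 60.3
clock: 26.4
eef_pos: [544.5, -94.8, 22.6]
eef_rot: [-3.138, 0.004, 1.455]
wrist_force: [1.3, -0.2, 0.2]
finger_gap: 33.1
clock: 27.02
eef_pos: [555.4, -14.6, 225.6]
eef_rot: [-3.141, 0.004, 1.807]
wrist_force: [0.9, 0.5, -5.2]
finger_gap: 33.5
shift [0.3002 0.0329 0.0043] turn 0.0 heading y 13.6 j6 -0.33 clock 27.025
```

```bash
python3 -m handwheel '[[0.05,-0.01,0,-10],[0.11,-0.01,0,-20],[0.17,0,0,-30],[0.23,0.01,0,-40],[0.29,0.02,0,-50]]' && python3 -m handwheel '[[0,0,0,-10],[0,0,0,-20],[0,0,0,-25.5],[0,0,0,-25.5]]'
python3 - <<'E'
from h import *
go((515,285,16))
E
```

```text
clock: 27.65
eef_pos: [506.1, 273.9, 224.0]
eef_rot: [-3.137, 0.002, 2.686]
wrist_force: [1.1, 0.1, -3.1]
finger_gap: 33.5
clock: 28.15
eef_pos: [505.8, 273.7, 223.6]
eef_rot: [-3.136, -0.001, 3.13]
wrist_force: [-0.2, -0.0, -3.2]
finger_gap: 33.5
shift [-0.0093  0.0124  0.2075] turn 0.0 heading y 89.4 j6 -1.12 clock 28.15
```

```bash
python3 -m handwheel '[[0,0.012,0.05,0],[0,0.012,0.1,0],[-0.008,0.012,0.15,0],[-0.009,0.012,0.19,0],[-0.009,0.012,0.207,0]]' && python3 -m handwheel '[[0,0,0.002,0],[0,0,0.002,0]]' && python3 -m handwheel '[[0,0,0,0],[0,0,0,0],[0,0,0,0]]' 0.56 && python3 -m handwheel '[[0,0,-0.05,0],[0,0,-0.1,0],[0,0,-0.15,0],[0.02,-0.05,-0.2,0],[0.02,-0.1,-0.21,9]]' 0.36
python3 - <<'E'
from h import *
go((617,83,220),14.4)
E
```

```text
clock: 28.78
eef_pos: [513.7, 284.0, 14.3]
eef_rot: [-3.135, -0.004, 3.128]
wrist_force: [-7.0, -6.7, 38.9]
finger_gap: 33.3
clock: 29.02
eef_pos: [514.3, 284.3, 13.6]
eef_rot: [-3.135, -0.003, 3.127]
wrist_force: [-0.2, -0.6, -2.9]
finger_gap: 33.5
clock: 29.4
eef_pos: [514.5, 284.4, 13.9]
eef_rot: [-3.136, -0.002, 3.127]
wrist_force: [0.9, 0.1, 0.1]
finger_gap: 41.2
clock: 30.02
eef_pos: [493.2, 185.6, 227.1]
eef_rot: [-3.137, 0.002, 2.969]
wrist_force: [0.8, 0.6, -0.3]
finger_gap: 60.0
shift [-0.1396 -0.0798  0.0077] turn 65.7 heading y 80.1 j6 -1.10 clock 30.025
```

```bash
python3 -m handwheel '[[-0.04,-0.02,0,10],[-0.08,-0.04,0,20],[-0.12,-0.06,0,30],[-0.14,-0.08,0,40],[-0.14,-0.08,0,50]]' 0.36 && python3 -m handwheel '[[0,0,0,10],[0,0,0,16],[0,0,0,16]]'
python3 - <<'E'
from h import *
snap('wrist','w9');snap('scene','s5')
a=np.vstack([np.load('pics/w9.npy')[:290],np.load('pics/s5.npy')[80:390]]); cv2.imwrite('pics/c1.png',a[:,:,::-1])
go((617,83,11),14.4)
E
```

```text
clock: 30.65
eef_pos: [618.1, 81.0, 227.1]
eef_rot: [-3.139, 0.005, 2.088]
wrist_force: [-0.3, 0.4, 0.3]
finger_gap: 60.0
clock: 31.02
eef_pos: [618.1, 81.0, 227.1]
eef_rot: [-3.141, 0.005, 1.809]
wrist_force: [-1.3, 0.3, 0.6]
finger_gap: 60.5
shift [ 0.0032 -0.0004  0.2161] turn -0.6 heading y 13.8 j6 -0.17 clock 31.125
```

View pics/c1.png

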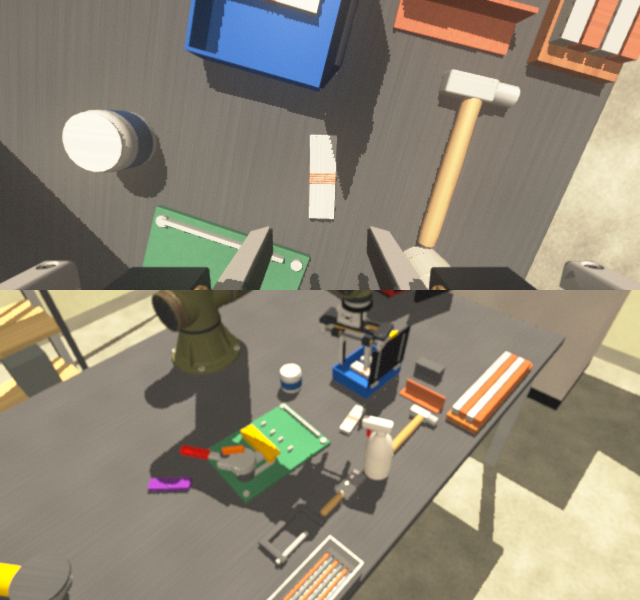

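The wrist view shows coupon3 with its bead at (321,179) and its ends at (321,136) and (322,218). No fourth coupon appears on the bench, and the jig is empty.

Run:
```python
from h import *
p=pix('w9',[(321,179),(321.5,136),(321.5,218)],14);print(p.round(1)); d=p[1]-p[2]; h=np.degrees(np.arctan2(d[1],d[0]));print(h)
go((*p[0][:2],11),h-90)
```

```text
[[618.6  82.7  14. ]
 [606.2 135.8  14. ]
 [631.9  31.3  14. ]]
103.77574263068998
shift [0.0026 0.001  0.2161] turn 0.0 heading y 13.8 j6 -0.17 clock 31.125
```

```bash
python3 -m handwheel '[[-0.006,0.001,0.06,0],[-0.006,0.001,0.12,0],[-0.006,0.001,0.17,0],[-0.006,0.001,0.2,0],[-0.006,0.001,0.2,0]]' 0.36 && python3 -m handwheel '[[0,0,0.008,0],[0,0,0.016,0],[0,0,0.016,0]]' && python3 -m handwheel '[[0,0,0,0],[0,0,0,0],[0,0,0,0],[0,0,0,0]]' 1 50 && python3 -m handwheel '[[0,0,-0.03,0],[0,0,-0.08,0],[0,0,-0.14,0],[0,0,-0.2,0],[0,-0.03,-0.22,-10]]'
python3 - <<'E'
from h import *
go((500,228,228))
E
```

```text
clock: 31.75
eef_pos: [619.4, 74.4, 25.2]
eef_rot: [-3.137, 0.004, 1.813]
wrist_force: [0.6, 0.6, 0.4]
finger_gap: 60.0
clock: 32.12
eef_pos: [619.3, 74.3, 9.2]
eef_rot: [-3.137, 0.004, 1.813]
wrist_force: [-0.4, 0.6, 0.6]
finger_gap: 60.8
clock: 32.62
eef_pos: [619.6, 74.4, 9.5]
eef_rot: [-3.138, 0.004, 1.813]
wrist_force: [1.2, 0.3, 1.7]
finger_gap: 33.4
clock: 33.25
eef_pos: [591.9, 68.4, 232.8]
eef_rot: [-3.141, 0.005, 1.991]
wrist_force: [-0.8, 0.4, -3.8]
finger_gap: 33.0
shift [ 0.1832 -0.0188  0.0039] turn 0.0 heading y 24.1 j6 -0.36 clock 33.25
```

```bash
python3 -m handwheel '[[0.03,-0.03,0,-10],[0.07,-0.05,0,-20],[0.11,-0.05,0,-30],[0.15,-0.03,0,-40],[0.183,-0.019,0,-50]]' && python3 -m handwheel '[[0,0,0,-10],[0,0,0,-15],[0,0,0,-15]]'
python3 - <<'E'
from h import *
snap('wrist','w10'); go((523,229,17))
E
```

```text
clock: 33.88
eef_pos: [499.4, 229.2, 231.6]
eef_rot: [-3.137, 0.002, 2.87]
wrist_force: [-0.1, 0.1, -3.3]
finger_gap: 33.2
clock: 34.25
eef_pos: [499.1, 229.1, 231.1]
eef_rot: [-3.136, -0.0, 3.131]
wrist_force: [-0.2, -0.1, -2.9]
finger_gap: 33.5
shift [-0.0238  0.0015  0.2142] turn 0.0 heading y 89.3 j6 -1.19 clock 34.3
```

View pics/w10.png

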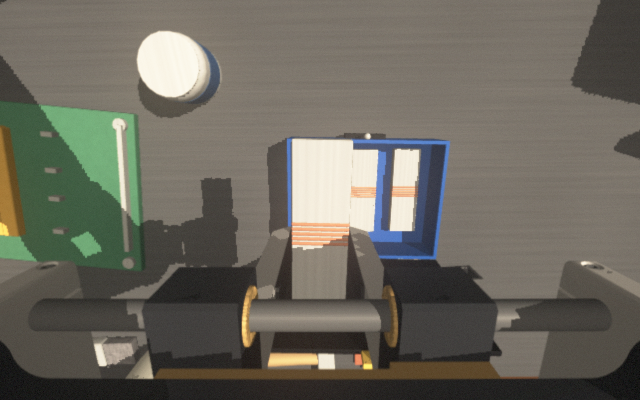

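Run:
```python
from h import *
print(pix('w10',[(378,190),(392,190),(419,190),(404,150),(404,231)],18).round(1)); print(pix('w10',[(288,140),(447,142),(437,257)],50).round(1))
p=pix('w10',[(320,234)],231+5);R,t=Rt();print((R.T@(p[0]-t)).round(1))
```

```text
[[511.2 304.6  18. ]
 [511.4 322.9  18. ]
 [511.7 358.2  18. ]
 [459.8 335.5  18. ]
 [568.4 342.   18. ]]
[[444.3 192.8  50. ]
 [448.3 375.7  50. ]
 [591.9 376.7  50. ]]
[10.4  0.7 -4.8]
```

```bash
python3 -m handwheel '[[0,0.0015,0.05,0],[0,0.0015,0.1,0],[-0.02,0.0015,0.14,0],[-0.023,0.0015,0.175,0],[-0.023,0.0015,0.195,0]]' && python3 -m handwheel '[[0,0,0.008,0],[0,0,0.016,0],[0,0,0.02,0],[0,0,0.0215,0],[0,0,0.0215,0]]'
```

```text
clock: 34.92
eef_pos: [521.6, 228.6, 34.1]
eef_rot: [-3.135, -0.002, 3.127]
wrist_force: [0.1, -0.0, -2.8]
finger_gap: 33.4
clock: 35.55
eef_pos: [521.8, 228.6, 13.5]
eef_rot: [-3.135, -0.002, 3.127]
wrist_force: [-5.1, -2.0, 4.3]
finger_gap: 33.6
```

```bash
python3 -m handwheel '[[0,0,0,0],[0,0,0,0],[0,0,0,0]]' 0.56 && python3 -m handwheel '[[0,0,-0.05,0],[0,0,-0.1,0],[0,0,-0.16,0],[0,0,-0.22,0],[0.03,0.02,-0.25,0]]' && python3 -m handwheel '[[0,0.04,0,0],[0,0.04,0,0],[-0.04,0.04,0,0],[-0.1,0.04,0,0],[-0.15,0.04,0,0]]' 1 20
python3 - <<'E'
from h import *
snap('wrist','w11'); go((640,285,178),89.4)
E
```

```text
clock: 35.92
eef_pos: [521.9, 228.6, 13.6]
eef_rot: [-3.135, -0.001, 3.127]
wrist_force: [-0.5, 0.5, -0.8]
finger_gap: 41.2
clock: 36.55
eef_pos: [493.5, 250.2, 266.7]
eef_rot: [-3.137, 0.002, 3.124]
wrist_force: [-0.3, 0.2, -1.2]
finger_gap: 41.5
clock: 37.17
eef_pos: [646.0, 286.5, 266.4]
eef_rot: [-3.137, 0.002, 3.124]
wrist_force: [0.3, -0.4, 0.9]
finger_gap: 0.2
shift [0.01   0.0002 0.0852] turn -0.6 heading y 88.8 j6 -1.19 clock 37.225
```

View pics/w11.png

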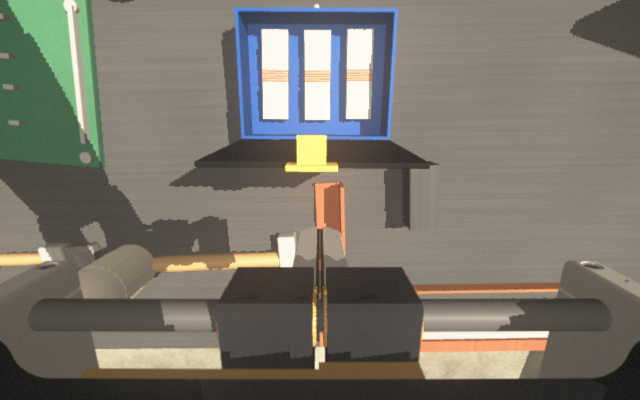

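All three coupons lie flat, side by side in the case. The lid stands up with its edge at about row 165, and the fingers are behind it. No fourth coupon shows.

```bash
python3 - <<'E'
from h import *
print(pix('w11',[(312,168),(220,165),(430,165)],200).round(1), 'hinge',pix('w11',[(243,137),(390,138)],50).round(1))
E
python3 -m handwheel '[[0,0,0.04,-0.6],[0,0,0.085,-0.6],[0.01,0,0.088,-0.6],[0.02,0,0.088,-0.6],[0.02,0,0.088,-0.6]]'
```

```text
[[607.2 281.2 200. ]
 [603.6 208.4 200. ]
 [606.4 374.5 200. ]] hinge [[588.4 190.1  50. ]
 [592.9 375.7  50. ]]
clock: 37.85
eef_pos: [629.8, 284.9, 176.2]
eef_rot: [-3.136, 0.001, 3.132]
wrist_force: [0.0, 1.7, -0.3]
finger_gap: 0.5
```

```bash
python3 -m handwheel '[[0.015,0,0,0],[0.03,0,0,0],[0.045,0,0.002,0],[0.06,0,0.005,0],[0.078,0,0.009,0]]' && python3 -m handwheel '[[0.01,0,0.006,0],[0.02,0,0.012,0],[0.03,0,0.02,0],[0.03,0,0.02,0]]'
```

```text
clock: 38.48
eef_pos: [552.2, 285.5, 168.1]
eef_rot: [-3.136, 0.003, 3.132]
wrist_force: [2.2, -0.1, -0.3]
finger_gap: 0.4
clock: 38.98
eef_pos: [521.5, 285.6, 147.2]
eef_rot: [-3.136, 0.002, 3.132]
wrist_force: [0.8, -0.0, -0.0]
finger_gap: 0.3
```

```bash
python3 -m handwheel '[[0.008,0,0.008,0],[0.016,0,0.018,0],[0.023,0,0.028,0],[0.03,0,0.042,0],[0.035,0,0.055,0]]' && python3 -m handwheel '[[0.002,0,0.008,0],[0.004,0,0.016,0],[0.004,0,0.02,0],[0.004,0,0.02,0]]' && python3 -m handwheel '[[0,0,0.003,0],[0,0,0.006,0],[0,0,0.006,0]]'
```

```text
clock: 39.6
eef_pos: [486.0, 285.6, 91.1]
eef_rot: [-3.135, 0.001, 3.132]
wrist_force: [0.4, 0.7, 1.2]
finger_gap: 0.2
clock: 40.1
eef_pos: [482.0, 285.4, 70.9]
eef_rot: [-3.135, 0.001, 3.132]
wrist_force: [0.3, 0.0, 0.5]
finger_gap: 0.8
clock: 40.48
eef_pos: [482.1, 285.4, 65.0]
eef_rot: [-3.135, 0.001, 3.132]
wrist_force: [-0.1, 0.4, -0.5]
finger_gap: 0.6
```

```bash
python3 -m handwheel '[[0.012,0,0,0],[0.012,0,0.002,0],[0.012,0,0.002,0]]' && python3 -m handwheel '[[0,0,0.002,0],[0,0,0.002,0]]' && python3 -m handwheel '[[0,0,0.002,0],[0,0,0.002,0]]'&& python3 -m handwheel '[[0,0,0.002,0],[0,0,0.002,0]]'
```

```text
clock: 40.85
eef_pos: [469.6, 285.5, 63.1]
eef_rot: [-3.135, 0.0, 3.133]
wrist_force: [-3.2, -0.1, 4.1]
finger_gap: 0.1
clock: 41.1
eef_pos: [469.7, 285.7, 62.8]
eef_rot: [-3.136, 0.001, 3.133]
wrist_force: [-8.1, -4.4, 21.7]
finger_gap: 0.3
clock: 41.35
eef_pos: [469.7, 285.7, 62.7]
eef_rot: [-3.136, 0.002, 3.133]
wrist_force: [-11.9, -5.3, 26.5]
finger_gap: 0.5
clock: 41.6
eef_pos: [469.8, 285.7, 62.7]
eef_rot: [-3.136, 0.002, 3.133]
wrist_force: [-11.3, -6.6, 26.0]
finger_gap: 0.2
```

Rigid at a tip height of 54.7 mm with 26 N on it, which matches a shut lid (top at 55 mm). Retreating to look.

```bash
python3 -m handwheel '[[0,0,-0.03,0],[0.02,-0.02,-0.09,0],[0.05,-0.05,-0.14,0],[0.07,-0.08,-0.19,0],[0.07,-0.08,-0.19,0]]'
python3 - <<'E'
from h import *
snap('scene','s6'); snap('wrist','w12'); snap('side','d6')
a=np.load('pics/s6.npy');d=np.load('pics/d6.npy')
A=cv2.resize(a[110:300,160:480],(800,475)[:2]); 
B=np.vstack([cv2.resize(a[100:300,120:440],(480,300)),cv2.resize(np.load('pics/w12.npy')[0:330],(480,248))])
B=np.hstack([B,cv2.resize(d[180:340,180:360],(320,284)) if False else np.vstack([cv2.resize(d[200:340,190:340],(300,280)),np.zeros((268,300,3),np.uint8)])])
cv2.imwrite('pics/f1.png',B[:,:,::-1]); print(read_state()['wrist_force'])
E
```

```text
clock: 42.22
eef_pos: [398.8, 206.8, 256.5]
eef_rot: [-3.138, 0.008, 3.133]
wrist_force: [-0.2, 0.8, -0.2]
finger_gap: 0.6
[ 0.20590467 -0.03164224  0.04091571]
```

View pics/f1.png

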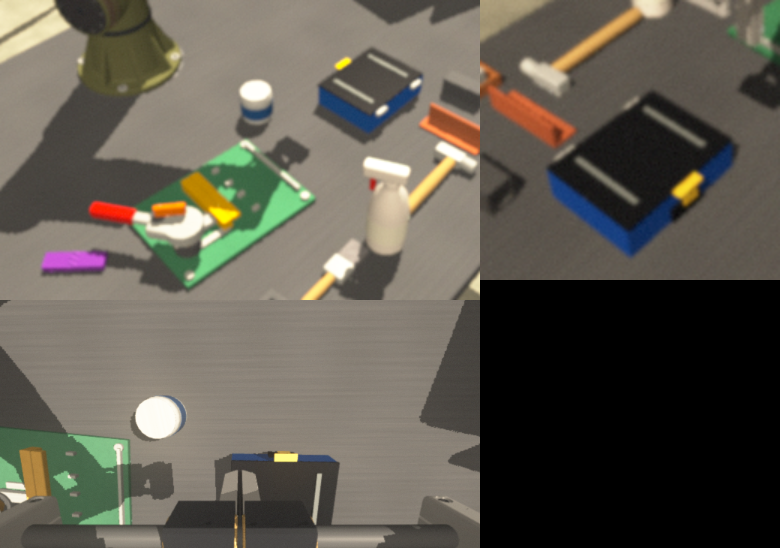

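The cover is flush with the case in both the scene and side views. The jig is empty, the bar is back, and the bystanders are where they were. Handing in.

```bash
python3 -c "
from cell import manip; print(manip.sign_off())"
```

```text
the job is handed in; nothing more can be done
None
```

I finished the job and handed it in at about 42 s of the 210 s. All three coupons I found are in the blue case and the cover is shut.

- **Lever:** I pushed it over until the force rose to about 20 N at its stop. The camera put it at about +0.32 rad, against +0.35 at the stop.
- **Clamp bar:** Three full handle strokes drew it back. By its corners it moved about 25 mm, against 26 mm fully back. The centroid of its yellow pixels gave only about 22 mm, so the two measures disagree. I never felt a hard stop, but two more strokes moved the bar no further, so I took it as fully back.
- **Coupons:** The two from the jig and one loose one lie flat, side by side in the case, seen in the last picture before closing. I found no fourth coupon in any camera view, and the purple look-alike was left alone.
- **Cover:** I pressed it with about 26 N, and its top stopped at 54.7 mm, against 55 mm when shut. After I backed away, the scene and side views showed it flush.
- **Bystanders:** They looked unmoved in the final pictures; I did not measure them.
- **Hard landing:** Setting down the second jig coupon gave a brief force peak of about 39 N at the wrist, well below the 120 N wrist limit.

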